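Dispense a dose of chew tablets into a weighing pan

TASK

Take the small steel pan by its handle, hold it level under the lip of the tablet chute and ease it against the push plate, gently and without forcing it, to its stop; keep it there until all four tablets have slid into the pan. Then set the pan with the four tablets upright in the middle of the weighing platform and let go, leaving the other things on the counter where they are.

Things in the scene. Friction and masses are not known exactly. Their poses are not given: they have to be found in the camera images.
- pan_center (a point): Open round steel pan (100 mm across outside, 50 mm high, wall 3 mm, floor 4 mm thick, 0.10 to 0.16 kg) with one straight horizontal handle. The point is the centre of the pan, 25 mm above its underside; z is up; the handle runs out along its -x axis. It starts upright on the counter to the left or to the right of the dispenser, on either side, with its handle roughly towards the robot.
- pan_handle (a point): Middle of the pan's handle: 100 mm from the pan's axis along the pan's -x, 36 mm above the pan's underside. The handle is a straight flat bar 104 mm long (from 48 to 152 mm from the pan's axis), 12 mm wide (along the pan's y) and 18 mm tall, with plain flat sides. Axes as the pan.
- lip (a point): Middle of the end edge of the steel chute's floor on the tablet dispenser, 175 mm above the counter. x is level and points back under the chute, away from the robot's side; y along the lip; z up. Chute 34 mm wide inside, rising to +x at 38 degrees. Tablets leave it to -x at up to 1 m/s and fall within about 60 mm of it, so hold the pan's rim some 20 to 40 mm below it, handle straight along -x.
- stop_range (a point): Fixed point on the dispenser, 25 mm behind (+x of) the lip and 120 mm above the counter; axes as the lip. Mean place of the push plate's face when pushed fully to its stop. The plate's depth is adjustable and unmeasured: the true stop lies anywhere within 7 mm before or behind this point, so it must be felt. The face at rest is 24 mm nearer (-x). The plate is 64 mm wide (y), 91 to 145 mm above the counter.
- gate (a point): Fixed point just in front of the lip, where a metal tongue 14 mm wide stands 13 mm up across the chute's end and holds the tablets back. Pushing the plate draws the tongue up the chute and down through a slot in its floor. It lets tablets over it only in the plate's last 4 mm or so before the stop, and rises again when the plate comes back. All four tablets need about 1 to 2 s to come down.
- tablet0_center (a point): round chewable tablet, plain tan disc 26 mm across and 14 mm thick, 10 to 20 g, one of four alike waiting in single file on the chute behind the gate; the point is its centre
- tablet1_center (a point): round chewable tablet, plain tan disc 26 mm across and 14 mm thick, 10 to 20 g, one of four alike waiting in single file on the chute behind the gate; the point is its centre
- tablet2_center (a point): round chewable tablet, plain tan disc 26 mm across and 14 mm thick, 10 to 20 g, one of four alike waiting in single file on the chute behind the gate; the point is its centre
- tablet3_center (a point): round chewable tablet, plain tan disc 26 mm across and 14 mm thick, 10 to 20 g, one of four alike waiting in single file on the chute behind the gate; the point is its centre
- scale_top (a point): Centre of the top of the bench scale's weighing platform: a flat steel square 150 x 150 mm without rim, 46 mm above the counter, rigid, on a white casing 170 mm wide and 190 mm deep fixed to the counter on the side of the dispenser where the pan is not. z up, x away from the robot's side.
- pill_bottle: bystander: amber bottle 48 mm across, 85 mm high, loose, origin in the middle of its underside
- specimen_cup: bystander: clear cup 64 mm across, 70 mm high, loose, origin in the middle of its underside
- slide_box: bystander: small grey box 30 x 80 x 28 mm (x, y, z), loose, lying in front of the dispenser, origin in the middle of its underside
- dispenser: Tablet dispenser, fixed; origin on the counter below the lip, axes as the lip. The far wall of the pan pushes the plate straight along +x: a spring resists with 2 N, growing to about 6 N over 24 mm, then a rigid stop. 9 to 12 N is surely at the stop, over 25 N is forcing. White column 75 x 80 mm behind (x 90 to 165), 190 mm high; foot 110 mm wide, x 40 to 190; chute rises to 300 mm at x 130.
- pan: the same pan; origin in the middle of its underside, axes as point pan_center
Not all that is in view belongs to the job. What is shaped like the pan but blue or red is not meant.

How it is judged (in metres and radians):
On the way, in this order (a step that is already met when the one before it is completed fails the run):
1. the pan is held up under the lip of the chute (horizontal distance between pan_center and lip below 0.08 m and height (world z) of pan_center above 0.09 m and angle between pan's own z axis and vertical below 0.25 rad), for 0.1 s.
2. all four tablets are in the pan while it is still held up under the lip (distance between pan_center and tablet0_center below 0.045 m and distance between pan_center and tablet1_center below 0.045 m and distance between pan_center and tablet2_center below 0.045 m and distance between pan_center and tablet3_center below 0.045 m and horizontal distance between pan_center and lip below 0.08 m and height (world z) of pan_center above 0.09 m), for 0.2 s.
At the end, for the whole second after the job is handed in: The pan stands upright (within 0.08 rad), at rest and let go on the weighing platform, its axis within 30 mm of the platform's centre, with all four tablets inside it (each centre within 45 mm of the pan's centre point). On the way all four were caught in the pan while it was held under the lip (distance between pan_center and tablet0_center below 0.045 m and distance between pan_center and tablet1_center below 0.045 m and distance between pan_center and tablet2_center below 0.045 m and distance between pan_center and tablet3_center below 0.045 m and horizontal distance between pan_center and scale_top below 0.03 m and z of pan_center in the frame of scale_top between 0.02 and 0.03 m and angle between pan's own z axis and vertical below 0.08 rad and linear speed of pan below 0.02 m/s); the robot touches nothing.
It fails at once if the push plate or the dispenser is forced with the pan (more than 25 N) (contact force between pan and dispenser above 25 N).
It fails at once if a bystander is moved by more than 30 mm (distance of any of pill_bottle, specimen_cup, slide_box from where it was at the start of the episode above 0.03 m).
It also fails if it takes over 58 s, if anything falls off the work surface, if the arm or the gripper's body presses on something with over 40 N, if the wrist force passes 120 N, or if a joint passes its speed limit or range.

ROBOT

A 6-joint arm with a two-finger parallel gripper is mounted at the origin on the work surface. World frame = base frame: x ahead of the robot, y to its left, z up, the work surface at z = 0. Lengths are in m, angles in degrees, forces in N, time in s.
With the tool pointing down it reaches from about 0.4 to 0.825 m from the base axis. Payload 7 kg.
Tool frame: the origin (TCP) lies between the finger pads; the fingertips stand 19 mm ahead of it and the grasp point (between the pads) is the TCP; x points along the fingers, y is the direction in which the jaws open and shut, and the axes are right-handed (so a half turn about x gives the same grasp; the last joint's range is limited). The gripper opens to 88 mm and grips with 3 to 60 N. Pads are 19 mm wide; open, the fingers measure 130 mm over their backs; the gripper's body (78 mm by 193 mm) begins 47 mm behind the grasp point.
Start: joints at [93.742, 20.546, 0.682, 0, -70.136, -16.507], TCP at [0.149, 0.658, 0.246] pointing down, gripper open.
Joint ranges: [-176.03, 176.03], [-82.01, 121.73], [-58.28, 71.71], [-173.87, 95.51], [-174.79, -0.11], [-173.66, 173.66]. Speed limits (degrees/s): [136.94, 136.94, 172.46, 180, 180, 180].

INTERFACE

Orientations are given as [roll, pitch, yaw] about the fixed x, y, z axes, in that order (R = Rz(yaw) Ry(pitch) Rx(roll)).
In Python, from plant import r gives the robot as it stands.
- The arm moves only by the tool send_rows, never from a script. Its argument "plan" is a list of rows, each a list of 2 entries, a list of its own where there are three numbers: the shift along the tool's x, y, z scaled (see below), then the turn, a rotation vector about the tool's x, y, z scaled (see below). A call has exactly 5 rows; each row is the pose to reach, as a shift and turn from the pose measured when the call began, along the tool's axes at that moment; what a row does not reach only later rows make up. The controller multiplies each number of a shift by 0.15 m and each number of a turn by pi/4 rad. A row lasts 1/10 s, in which the tool goes at most 50 mm and 8.59 degrees, less where a joint would pass 70% of its speed; a pose out of reach is approached as far as the arm can. A call with a number of a shift or a turn outside -1 to 1 is refused whole. A call with a gripper value outside its range is refused whole. "jaw" is the opening, from -1 (shut) to 1 (fully open), so that 0 is half open, set as the call begins (left out, the last holds). The fingers move at their own pace and stop on an object; "force" is the grip in N (left out, the last holds). Time passes only in rows, so rows that repeat a pose let the fingers close, or fill a call up. It gives the time, the measured TCP pose, the force and the opening at its end, in the units of the state.
- r.get_state(): the state, without advancing time (a new reading comes with each control period).
- r.capture(name): name is "scene" or "top"; returns a dict with "color" (400x640x3 uint8, red, green, blue), "range_z" (400x640 float32, m along the optical axis (not along the pixel's ray), 0 where there is no reading), "mtx" (3x3 intrinsics, pixels), "pose" (4x4, takes a point from camera to world coordinates). Camera axes: x right, y down, z forward; pixel columns grow to the right and rows downward; lengths in m; the calibration is good to about 2 mm. A picture is of the moment at which its call begins.
- r.close_job(): hands the job in, once; it reports no verdict.
Trained networks look in a picture, given as the dict that the camera call returned (one of the last four; its "shot" number tells which), for a name from the list of things; names that differ only in an ending like _2 or _b are one class to them, and where a whole thing is asked for, a point or a joint stands for the part that bears it (a point fixed in the world has none). Each returns a list of dicts, best first, with "score" (0 to 1); they miss things now and then, are a little off and sometimes report something else, mostly with a low value. They report only what shows in the picture. A call takes as long as a camera call. They do not tell look-alikes from the thing itself.
- r.find_in(picture, target): "uv" ([column, row] in pixels, amid what is visible of it).
- r.trace(picture, target): "mask" (400x640 bool, what is visible of it) and "uv" ([column, row] in pixels, amid what is visible of it).
The state is a dict: "time_s": time; "joints": joint angles; "qd": joint speeds; "joint_torque": joint torques, N m; "tcp_pos": TCP position; "eef_rot": TCP orientation; "contact_force": force on the tool from outside, world axes, zero at the start; "moment": the same for the moment, N m; "gripper_width": finger opening in m.
Only numpy, scipy, OpenCV 4.12 (cv2) and the standard library are available. Lean on these libraries where they do the work, as an engineer would, in place of code of your own. Each camera call takes 0.05 s, during which the arm holds its last target. There are 200 camera calls.

## Working session

There is one attempt and no reset: what is moved stays moved. The work goes in short steps, Python scripts to look and compute and a tool call to move; the robot and the scene stay as the last step left them, time stands still between calls to the robot, and variables do not carry over. Pictures are saved under pics/ and viewed, about 8 in all and at most 12, crops included, and the job is handed in when it is done.

Besides the shell and the picture viewer there is one more tool, called after "Call:" by a JSON object that holds its "fn" and its "kwargs". send_rows: Moves the arm, as the interface text tells. Its arguments: {"type":"object","properties":{"plan":{"type":"array"},"jaw":{"type":"number"},"force":{"type":"number"}},"required":["plan"]}

```bash
mkdir -p pics; ls; cat > h.py <<'E'
import numpy as np, cv2
from plant import r
from scipy.spatial.transform import Rotation as R
def cloud(p):
    z=p["range_z"];K=p["mtx"];T=p["pose"]
    v,u=np.mgrid[0:400,0:640]
    P=np.stack([(u-K[0,2])/K[0,0]*z,(v-K[1,2])/K[1,1]*z,z],-1)
    W=P@T[:3,:3].T+T[:3,3]; W[z==0]=np.nan
    return W
def rel(target,eul=None):
    """shift/turn in tool axes, scaled, from the current pose to the target"""
    s=r.get_state();M=R.from_euler('xyz',s["eef_rot"],degrees=True)
    d=M.inv().apply(np.array(target)-s["tcp_pos"])/0.15
    t=np.zeros(3) if eul is None else (M.inv()*R.from_euler('xyz',eul,degrees=True)).as_rotvec()/(np.pi/4)
    return d.round(3),t.round(3)
E
python3 - <<'E'
from h import *
s=r.get_state();print(s)
a=r.capture("scene");b=r.capture("top")
for n,p in(("scene",a),("top",b)):
    cv2.imwrite(f"pics/{n}0.png",p["color"][:,:,::-1])
    W=cloud(p);print(n,p["pose"][:3].round(3).tolist())
    for t in["pan","pan_handle","lip","scale_top","gate","tablet0_center","pill_bottle","specimen_cup","slide_box","dispenser"]:
        for d in r.find_in(p,t)[:3]:
            u,v=map(int,np.round(d["uv"]));print(t,round(d["score"],2),u,v,W[v,u].round(3))
E
```

```text
pics
{'time_s': 0.0, 'joints': array([ 9.37415297e+01,  2.05918367e+01,  6.34281350e-01, -2.07750720e-02,
       -7.01360007e+01, -1.65055453e+01]), 'qd': array([-0.02596416,  0.00543118, -0.06791033,  0.06706156, -0.03783761,
       -0.04679606]), 'joint_torque': array([-9.23497246e-04, -5.82717991e+01,  2.93057799e+01,  6.99729323e+00,
        7.03147991e-03, -1.64432313e-04]), 'tcp_pos': array([0.14906581, 0.65786612, 0.24461993]), 'eef_rot': array([ 94.71591559,  89.9044266 , -98.05517515]), 'contact_force': array([0.13989179, 0.15232905, 0.08993996]), 'moment': array([-0.01854059,  0.0286608 , -0.00200105]), 'gripper_width': 0.08743313245408627}
scene [[-0.606, 0.607, -0.514, 1.274], [0.795, 0.463, -0.391, 0.63], [0.001, -0.645, -0.764, 1.226]]
pan 0.85 380 260 [0.536 0.291 0.003]
pan 0.69 305 169 [ 0.38  -0.123  0.01 ]
pan 0.61 472 240 [0.297 0.479 0.001]
pan_handle 0.95 464 241 [0.315 0.46  0.   ]
pan_handle 0.85 421 312 [ 0.609  0.475 -0.001]
pan_handle 0.69 390 192 [0.285 0.169 0.003]
lip 0.78 242 250 [0.831 0.026 0.166]
scale_top 0.95 230 168 [ 0.56  -0.306  0.048]
gate 0.5
[... 471 characters left out ...]
 0.004]
pan 0.73 198 269 [0.33  0.473 0.001]
pan 0.64 193 179 [0.62  0.488 0.005]
pan_handle 0.88 194 174 [0.637 0.486 0.001]
pan_handle 0.77 195 271 [0.324 0.483 0.002]
pan_handle 0.65 377 248 [ 0.38 -0.1   0.  ]
lip 0.93 345 111 [ 0.779 -0.002  0.17 ]
scale_top 0.71 453 199 [ 0.526 -0.338  0.044]
scale_top 0.71 353 128 [ 0.717 -0.02   0.212]
gate 0.77 345 109 [ 0.78  -0.001  0.186]
gate 0.32 335 220 [0.473 0.032 0.024]
tablet0_center 0.63 357 138 [ 0.692 -0.031  0.199]
pill_bottle 0.71 279 137 [0.731 0.198 0.08 ]
pill_bottle 0.46 343 111 [0.778 0.004 0.174]
specimen_cup 0.93 418 135 [ 0.743 -0.249  0.005]
slide_box 0.72 336 223 [0.463 0.029 0.027]
dispenser 0.68 346 112 [0.752 0.001 0.247]
```

View pics/scene0.png

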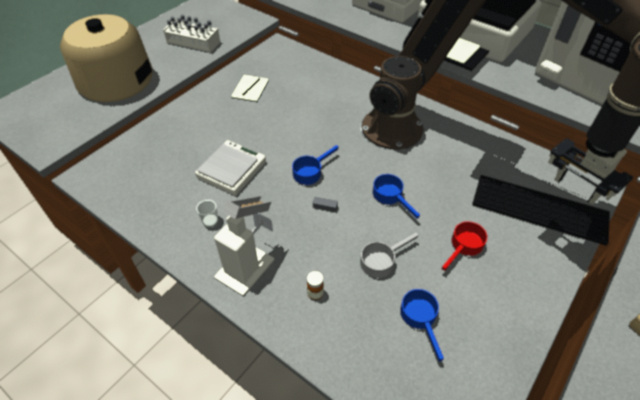

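View pics/top0.png

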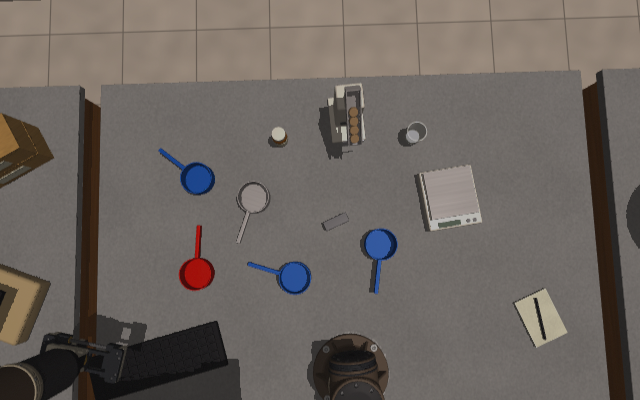

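Candidates for the pan in the top view are three blue pans (197,179), (294,278), (379,244), a red one (197,273) and the steel-grey one (253,197) with its handle to (240,240). Only the grey one fits. I'll confirm it in a crop and measure pan, dispenser and scale.

```bash
python3 - <<'E'
from h import *
b=r.capture("top");W=cloud(b);np.save("top.npy",W);c=b["color"]
a=r.capture("scene");np.save("scene.npy",cloud(a))
cv2.imwrite("pics/crops.png",np.hstack([cv2.resize(c[160:260,210:310,::-1],(400,400),interpolation=2),cv2.resize(c[70:170,300:400,::-1],(400,400),interpolation=2)]))
sub=W[150:255,210:300].reshape(-1,3)
rim=sub[(sub[:,2]>.040)&(sub[:,2]<.06)]
hd=sub[(sub[:,2]>.030)]
# circle fit on rim pts within pan
from scipy.optimize import least_squares
c0=np.array([.58,.30])
q=rim[np.linalg.norm(rim[:,:2]-c0,axis=1)<.07]
f=least_squares(lambda p:np.hypot(q[:,0]-p[0],q[:,1]-p[1])-p[2],[*c0,.05],loss='soft_l1',f_scale=.003);print("pan circle",f.x.round(4),len(q),np.median(q[:,2]))
dd=np.linalg.norm(hd[:,:2]-f.x[:2],axis=1);h=hd[(dd>.065)&(dd<.17)]
m=h.mean(0);_,_,V=np.linalg.svd((h-m)[:,:2]);print("handle",m.round(4),len(h),V[0],"angle",np.degrees(np.arctan2(*(f.x[:2]-m[:2])[::-1])), "max d",dd[dd<.17].max())
# scale
s=W[140:250,400:500].reshape(-1,3);pl=s[(s[:,2]>.042)&(s[:,2]<.052)]
rect=cv2.minAreaRect((pl[:,:2]*1000).astype(np.float32));print("scale",rect,np.median(pl[:,2]))
# dispenser
d=W[70:170,315:385].reshape(-1,3);d=d[d[:,2]>.06]
for lo in np.arange(.06,.32,.02):
    k=d[(d[:,2]>lo)&(d[:,2]<=lo+.02)]
    if len(k)>4:print(round(lo,2),len(k),k.min(0).round(3),k.max(0).round(3),k.mean(0).round(3))
E
```

```text
pan circle [0.5524 0.2878 0.0481] 87 0.04755906459210024
handle [0.4866 0.345  0.0423] 166 [-0.88270724 -0.46992333] angle -41.01495529863703 max d 0.1640695120363124
scale ((602.6461181640625, -317.52099609375), (272.18414306640625, 159.8964385986328), 13.028411865234375) 0.04520458739995392
0.06 32 [ 0.775 -0.008  0.06 ] [0.844 0.027 0.079] [0.788 0.012 0.069]
0.08 37 [ 0.694 -0.049  0.08 ] [0.826 0.026 0.099] [0.76  0.003 0.091]
0.1 46 [ 0.693 -0.048  0.1  ] [0.832 0.026 0.12 ] [ 0.748 -0.001  0.11 ]
0.12 49 [ 0.693 -0.055  0.121] [0.836 0.027 0.139] [0.755 0.003 0.129]
0.14 41 [ 0.694 -0.053  0.14 ] [0.843 0.027 0.16 ] [0.766 0.004 0.148]
0.16 51 [ 0.682 -0.055  0.161] [0.845 0.027 0.18 ] [0.766 0.001 0.172]
0.18 456 [ 0.673 -0.056  0.18 ] [0.856 0.026 0.2  ] [ 0.783 -0.01   0.189]
0.2 169 [ 0.677 -0.044  0.2  ] [0.807 0.002 0.22 ] [ 0.72  -0.021  0.21 ]
0.22 202 [ 0.703 -0.041  0.22 ] [0.811 0.003 0.24 ] [ 0.745 -0.02   0.231]
0.24 243 [ 0.729 -0.04   0.24 ] [0.805 0.003 0.26 ] [ 0.775 -0.018  0.249]
0.26 92 [ 0.755 -0.039  0.26 ] [0.818 0.005 0.28 ] [ 0.791 -0.017  0.269]
0.28 71 [ 0.781 -0.035  0.281] [0.808 0.004 0.299] [ 0.797 -0.015  0.29 ]
```

View pics/crops.png

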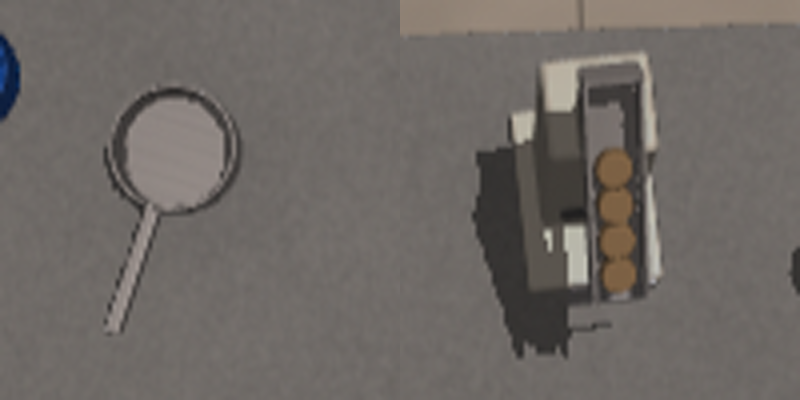

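The crop confirms the plain steel pan at (253,197), with a straight handle running to (238,242). The four tan tablets sit in the chute at (349..355, 111..138). Next I'll get the pan and handle, the chute axis, the column and the scale more precisely.

```bash
python3 - <<'E'
from h import *
from scipy.optimize import least_squares
W=np.load("top.npy");S=np.load("scene.npy")
b=r.capture("top");c=b["color"].astype(int)
def near(W,cx,cy,rad,lo,hi):
    p=W.reshape(-1,3);return p[(np.hypot(p[:,0]-cx,p[:,1]-cy)<rad)&(p[:,2]>lo)&(p[:,2]<hi)]
h=W[212:246,232:256].reshape(-1,3);h=h[(h[:,2]>.03)&(h[:,2]<.06)]
hs=near(S,.5,.27,.2,.03,.06)
l=cv2.fitLine(h[:,:2].astype(np.float32),cv2.DIST_HUBER,0,.001,.001).ravel()
print("handle",h.mean(0).round(4),len(h),"dir deg",np.degrees(np.arctan2(l[1],l[0])),h.min(0).round(3),h.max(0).round(3))
for n,w in(("top",W),("scene",S)):
    q=near(w,.5524,.2878,.062,.043,.056)
    f=least_squares(lambda p:np.hypot(q[:,0]-p[0],q[:,1]-p[1])-.0485,[.5524,.2878],loss='soft_l1',f_scale=.002);print(n,"pan",f.x.round(4),len(q),np.percentile(q[:,2],[10,50,90]).round(4))
    q=near(w,.5524,.2878,.04,-.01,.012);print(" floor",q.mean(0).round(4),len(q))
# scale platform
for n,w in(("top",W),("scene",S)):
    p=near(w,.545,-.315,.135,.040,.053);p=p[np.isfinite(p[:,0])]
    z=np.histogram(p[:,2],np.arange(.04,.0531,.001));print(n,z[0])
    q=p[p[:,2]>.0425];rc=cv2.minAreaRect((q[:,:2]*1000).astype(np.float32));print(rc)
# tablets
t=(c[:,:,0]-c[:,:,2]>35)&(c[:,:,0]>90);m=np.zeros_like(t);m[95:150,335:370]=t[95:150,335:370]
p=W[m];p=p[p[:,2]>.17];print("tab",len(p));l=cv2.fitLine(p[:,:2].astype(np.float32),cv2.DIST_HUBER,0,.001,.001).ravel();print(l,np.degrees(np.arctan2(l[1],l[0])),p.min(0),p.max(0))
# column top, chute
for n,w in(("top",W),("scene",S)):
    k=near(w,.79,-.01,.1,.186,.194);print(n,"col19",len(k),cv2.minAreaRect((k[:,:2]*1000).astype(np.float32)))
    ch=near(w,.74,-.015,.16,.2,.31)
    for x in np.arange(.66,.83,.015):
        k=ch[(ch[:,0]>=x)&(ch[:,0]<x+.015)]
        if len(k)>5:print(round(x,3),len(k),"y",np.percentile(k[:,1],[2,50,98]).round(4),"z",np.percentile(k[:,2],[2,50,98]).round(4))
E
```

```text
handle [0.4586 0.3198 0.0428] 156 dir deg -21.221804 [0.409 0.281 0.03 ] [0.505 0.343 0.052]
top pan [0.552 0.288] 120 [0.0447 0.0477 0.0516]
 floor [0.5523 0.288  0.0025] 476
scene pan [0.5549 0.2894] 185 [0.0443 0.0481 0.0523]
 floor [0.5439 0.2837 0.0044] 326
top [ 85 179 252 305 336 320 264 186 125  75  38  23   4]
((547.7864379882812, -330.9300231933594), (149.57469177246094, 150.3483123779297), 7.765319347381592)
scene [ 27  47  91 122 170 200 196 190 137  94  48  32  16]
((542.6450805664062, -330.58404541015625), (174.1417999267578, 155.2970428466797), 6.414638519287109)
tab 249
[ 0.997293    0.07353007  0.72454256 -0.02151147] 4.2167683 [ 0.68245599 -0.03493487  0.18453606] [ 0.76899516 -0.00766519  0.24700358]
top col19 285 ((771.8756103515625, -17.027080535888672), (161.94139099121094, 78.05399322509766), 3.423710346221924)
0.675 12 y [-0.0441 -0.0411 -0.0049] z [0.2004 0.2036 0.2085]
0.69 21 y [-0.041  -0.0222 -0.003 ] z [0.2003 0.2095 0.222 ]
0.705 83 y [-0.0406 -0.0198 -0.002 ] z [0.2014 0.2111 0.2319]
0.72 95 y [-0.0398 -0.0217 -0.0008] z [0.2005 0.2211 0.2408]
0.735 10
[... 398 characters left out ...]
12, -17.03912353515625), (164.4480743408203, 80.70307922363281), 5.596573829650879)
0.675 13 y [-0.0422 -0.0056 -0.0028] z [0.2003 0.2034 0.2071]
0.69 33 y [-0.0433 -0.0053 -0.0015] z [0.2007 0.2086 0.2171]
0.705 56 y [-0.0415 -0.0139 -0.001 ] z [0.2008 0.2136 0.2279]
0.72 65 y [-0.0392 -0.0025  0.0008] z [0.2047 0.2231 0.2431]
0.735 74 y [-0.0395 -0.0016  0.0021] z [0.2134 0.2347 0.2544]
0.75 74 y [-0.0387 -0.0017  0.0032] z [0.2261 0.2462 0.265 ]
0.765 70 y [-0.0372  0.0013  0.0051] z [0.2358 0.2594 0.2757]
0.78 95 y [-0.0341  0.002   0.0049] z [0.2028 0.2587 0.2948]
0.795 221 y [-0.0342 -0.0051  0.0054] z [0.2046 0.2806 0.2983]
0.81 199 y [-0.0331 -0.0133  0.0056] z [0.2019 0.2396 0.2821]
```

```bash
cat >> h.py <<'E'
def ori(psi):
    c,s=np.cos(np.radians(psi)),np.sin(np.radians(psi))
    return R.from_matrix(np.array([[0,-s,c],[0,c,s],[-1,0,0]]))
def go(pos,psi):
    s=r.get_state();M=R.from_euler('xyz',s["eef_rot"],degrees=True)
    d=M.inv().apply(np.array(pos)-s["tcp_pos"])/0.15
    t=(M.inv()*ori(psi)).as_rotvec()/(np.pi/4)
    zx=M.apply([0,0,1]);print("t",round(s["time_s"],2),"tcp",s["tcp_pos"].round(4),"heading",np.degrees(np.arctan2(zx[1],zx[0])).round(2),"toolx",M.apply([1,0,0]).round(3),"F",s["contact_force"].round(2),"w",round(s["gripper_width"],4),"j",s["joints"].round(1))
    print("shift",d.round(3),"turn",t.round(3));return d,t
E
python3 - <<'E'
from h import *
go([.459,.3225,.20],-20)
W=np.load("top.npy");S=np.load("scene.npy")
b=r.capture("top");c=b["color"].astype(int)
t=(c[:,:,0]-c[:,:,2]>35)&(c[:,:,0]>90);m=np.zeros(t.shape,np.uint8);m[95:150,335:370]=t[95:150,335:370]
p=W[cv2.erode(m,np.ones((2,2)))>0];p=p[p[:,2]>.17]
u=np.array([np.cos(np.radians(4.7)),np.sin(np.radians(4.7))])
s=p[:,:2]@u;k=np.polyfit(s,p[:,2],1);print("tablet top slope",np.degrees(np.arctan(k[0])), "lip s",np.median(s-(p[:,2]-.175-.014/np.cos(np.radians(38)))/np.tan(np.radians(38))),len(p))
for n,w in(("top",W),("scene",S)):
    q=w.reshape(-1,3);q=q[(q[:,0]>.6)&(q[:,0]<.85)&(np.abs(q[:,1]+.02)<.06)]
    n_=np.array([-u[1],u[0]])
    ss=q[:,:2]@u;yy=q[:,:2]@n_
    w1=q[(q[:,2]>.15)&(q[:,2]<.2)];print(n,"front s at z",[(z,np.sort(ss[(q[:,2]>z)&(q[:,2]<z+.01)])[:6].round(3).tolist()) for z in(.06,.08,.09,.1,.11,.12,.13,.14,.16,.17,.18,.19)])
E
```

```text
t 1.25 tcp [0.1492 0.6583 0.2456] heading 167.23 toolx [-0.  0. -1.] F [ 0.66 -0.03  0.74] w 0.0875 j [ 93.7  20.5   0.7   0.  -70.1 -16.5]
shift [ 0.304  1.727 -2.509] turn [-3.839 -0.     0.   ]
tablet top slope 38.021144027017755 lip s 0.6869089553266958 192
top front s at z [(0.06, [0.774, 0.774, 0.775, 0.776, 0.776, 0.777]), (0.08, [0.692, 0.775, 0.775, 0.775, 0.776, 0.776]), (0.09, [0.691, 0.691, 0.691, 0.691, 0.691, 0.692]), (0.1, [0.691, 0.691, 0.691, 0.691, 0.691, 0.691]), (0.11, [0.69, 0.691, 0.691, 0.691, 0.691, 0.691]), (0.12, [0.69, 0.691, 0.691, 0.691, 0.691, 0.691]), (0.13, [0.691, 0.691, 0.691, 0.692, 0.692, 0.692]), (0.14, [0.69, 0.691, 0.691, 0.692, 0.692, 0.692]), (0.16, [0.775, 0.775, 0.775, 0.775, 0.775, 0.776]), (0.17, [0.678, 0.679, 0.683, 0.686, 0.686, 0.687]), (0.18, [0.673, 0.674, 0.674, 0.675, 0.675, 0.676]), (0.19, [0.668, 0.67, 0.67, 0.671, 0.672, 0.672])]
scene front s at z [(0.06, [0.78, 0.781, 0.782, 0.788, 0.789, 0.789]), (0.08, [0.694, 0.783, 0.785, 0.786, 0.786, 0.787]), (0.09, [0.695, 0.695, 0.695, 0.696, 0.696, 0.696]), (0.1, [0.694, 0.694, 0.695, 0.696, 0.696, 0.697]), (0.11, [0.694, 0.695, 0.696, 0.696, 0.696, 0.696]), (0.12, [0.695, 0.695, 0.695, 0.696, 0.696, 0.696]), (0.13, [0.695, 0.695, 0.695, 0.695, 0.695, 0.696]), (0.14, [0.692, 0.693, 0.694, 0.694, 0.694, 0.694]), (0.16, [0.722, 0.723, 0.725, 0.726, 0.726, 0.726]), (0.17, [0.687, 0.689, 0.721, 0.722, 0.725, 0.726]), (0.18, [0.68, 0.68, 0.68, 0.681, 0.681, 0.681]), (0.19, [0.672, 0.672, 0.674, 0.675, 0.676, 0.677])]
```

```bash
python3 -c "
from h import *
go([.459,.3225,.20],160)"
```

```text
t 1.3 tcp [0.1492 0.6583 0.2456] heading 167.23 toolx [-0. -0. -1.] F [-0.31  0.25 -0.04] w 0.0878 j [ 93.7  20.5   0.7  -0.  -70.1 -16.5]
shift [ 0.304  1.727 -2.509] turn [ 0.161  0.    -0.   ]
```

Call:
{"fn": "send_rows", "kwargs": {"plan": [[[0.05, 0.3, -0.45], [0, 0, 0]], [[0.05, 0.4, -0.6], [0, 0, 0]], [[0.1, 0.6, -0.9], [0, 0, 0]], [[0.1, 0.68, -1.0], [0, 0, 0]], [[0.1, 0.68, -1.0], [0, 0, 0]]], "jaw": 0.0}}

```text
time_s: 1.8
tcp_pos: [0.275, 0.5225, 0.2308]
eef_rot: [89.5, 90.0, -103.5]
contact_force: [0.3, 1.0, -0.7]
gripper_width: 0.0532
```

Call:
{"fn": "send_rows", "kwargs": {"plan": [[[0.05, 0.3, -0.45], [0, 0, 0]], [[0.05, 0.4, -0.6], [0, 0, 0]], [[0.1, 0.6, -0.9], [0, 0, 0]], [[0.1, 0.68, -1.0], [0, 0, 0]], [[0.1, 0.68, -1.0], [0, 0, 0]]]}}

```text
time_s: 2.3
tcp_pos: [0.4001, 0.3867, 0.2157]
eef_rot: [87.1, 89.9, -106.1]
contact_force: [-0.3, 0.8, -0.1]
gripper_width: 0.0439
```

```bash
python3 -c "
from h import *
go([.459,.3225,.15],160)"
```

```text
t 2.3 tcp [0.4001 0.3867 0.2157] heading 166.85 toolx [-0.    -0.001 -1.   ] F [-0.29  0.81 -0.08] w 0.0439 j [ 64.2  10.7 -16.9   0.  -62.4  12.6]
shift [ 0.438  0.327 -0.48 ] turn [ 0.152 -0.    -0.002]
```

Call:
{"fn": "send_rows", "kwargs": {"plan": [[[0.2, 0.16, -0.24], [0.15, 0, 0]], [[0.4, 0.3, -0.45], [0.15, 0, 0]], [[0.438, 0.327, -0.48], [0.152, 0, 0]], [[0.438, 0.327, -0.48], [0.152, 0, 0]], [[0.438, 0.327, -0.48], [0.152, 0, 0]]]}}

```text
time_s: 2.8
tcp_pos: [0.4592, 0.3236, 0.1507]
eef_rot: [140.2, 90.0, -59.8]
contact_force: [-0.6, 0.6, -0.1]
gripper_width: 0.0435
```

```bash
python3 - <<'E'
from h import *
b=r.capture("scene");cv2.imwrite("pics/pre.png",cv2.resize(b["color"][150:310,320:540,::-1],(770,560),interpolation=2))
go([.459,.3225,.037],160)
E
```

```text
t 2.85 tcp [0.4591 0.324  0.151 ] heading 160.07 toolx [ 0.001  0.    -1.   ] F [-0.2   0.55  0.64] w 0.0437 j [ 55.2  14.6 -21.2   0.1 -54.2  14.8]
shift [ 0.76   0.01  -0.002] turn [ 0.002 -0.001  0.   ]
```

View pics/pre.png

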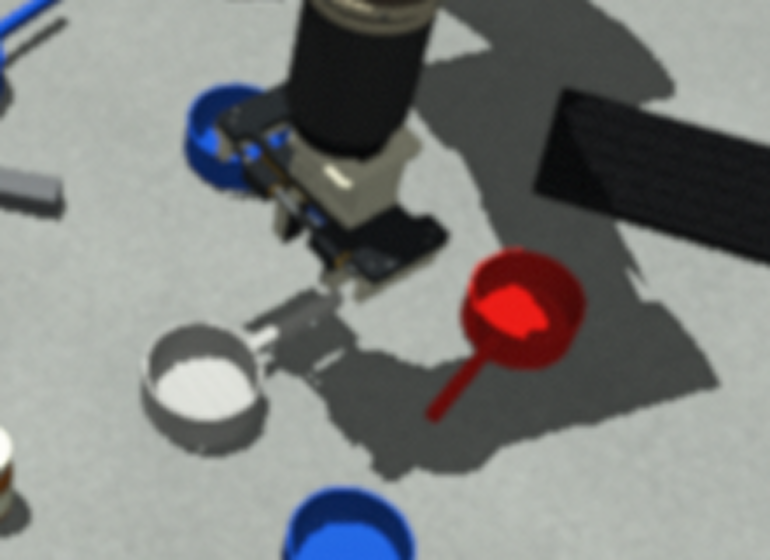

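In the crop the jaws straddle the steel pan's handle near (320,295), and the blue and red pans are clear of the fingers. Next I lower and grip.

Call:
{"fn": "send_rows", "kwargs": {"plan": [[[0.2, 0, 0], [0, 0, 0]], [[0.4, 0, 0], [0, 0, 0]], [[0.6, 0.01, 0], [0, 0, 0]], [[0.7, 0.01, 0], [0, 0, 0]], [[0.76, 0.01, 0], [0, 0, 0]]]}}

```text
time_s: 3.35
tcp_pos: [0.4582, 0.3238, 0.0366]
eef_rot: [-157.3, 89.9, 2.9]
contact_force: [-0.6, -0.1, 0.7]
gripper_width: 0.0441
```

Call:
{"fn": "send_rows", "kwargs": {"plan": [[[0, 0, 0], [0, 0, 0]], [[0, 0, 0], [0, 0, 0]], [[0, 0, 0], [0, 0, 0]], [[0, 0, 0], [0, 0, 0]], [[0, 0, 0], [0, 0, 0]]], "jaw": -1, "force": 35}}

```text
time_s: 3.85
tcp_pos: [0.4584, 0.324, 0.0373]
eef_rot: [-129.7, 89.9, 30.5]
contact_force: [-1.0, 1.4, 1.8]
gripper_width: 0.0116
```

```bash
python3 - <<'E'
from h import *
go([.459,.3225,.15],160)
E
```

```text
t 3.85 tcp [0.4584 0.324  0.0373] heading 160.17 toolx [ 0.002  0.001 -1.   ] F [-1.    1.37  1.82] w 0.0116 j [ 55.3  22.7 -27.8   0.1 -39.4  14.8]
shift [-0.751  0.007 -0.008] turn [ 0.004 -0.001  0.002]
```

Call:
{"fn": "send_rows", "kwargs": {"plan": [[[-0.1, 0, 0], [0, 0, 0]], [[-0.25, 0, 0], [0, 0, 0]], [[-0.42, 0, 0], [0, 0, 0]], [[-0.6, 0, 0], [0, 0, 0]], [[-0.64, 0, 0], [0, 0, 0]]], "force": 50}}

```text
time_s: 4.35
tcp_pos: [0.4594, 0.3251, 0.1367]
eef_rot: [-116.4, 89.6, 43.8]
contact_force: [0.3, -0.2, -0.7]
gripper_width: 0.0118
```

```bash
cat >> h.py <<'E'
from scipy.optimize import least_squares
def pan(z0,guess):
    """rim circle fit in top view; returns centre, rim height, heading from tcp"""
    b=r.capture("top");q=cloud(b).reshape(-1,3)
    q=q[(np.hypot(*(q[:,:2]-guess).T)<.062)&(np.abs(q[:,2]-z0)<.008)&(np.hypot(*(q[:,:2]-guess).T)>.035)]
    f=least_squares(lambda p:np.hypot(q[:,0]-p[0],q[:,1]-p[1])-.0485,guess,loss='soft_l1',f_scale=.002)
    t=r.get_state()["tcp_pos"];d=f.x-t[:2]
    A=np.c_[q[:,:2]-f.x,np.ones(len(q))];k=np.linalg.lstsq(A,q[:,2],rcond=None)[0]
    print("pan",f.x.round(4),"n",len(q),"rim z",np.median(q[:,2]).round(4),"tilt deg",np.degrees(k[:2]).round(1),"dist",np.hypot(*d).round(4),"heading",np.degrees(np.arctan2(d[1],d[0])).round(1))
    return f.x,b
E
python3 - <<'E'
from h import *
t=r.get_state()["tcp_pos"]
pan(t[2]+.0127,t[:2]+.1*np.array([.94,-.342]))
# pre-lip: pan centre s=.62 along axis
u=np.array([np.cos(np.radians(4.7)),np.sin(np.radians(4.7))]);lip=np.array([.691,-.0234])
c=lip-u*(.687-.60);tcp=c-.1*u;print("target tcp",tcp)
go([*tcp,.134],184.7)
E
```

```text
pan [0.5532 0.2895] n 136 rim z 0.1467 tilt deg [ 0.4 -0.8] dist 0.1005 heading -20.7
target tcp [ 0.50462881 -0.0387225 ]
t 4.4 tcp [0.4591 0.3249 0.1361] heading 160.17 toolx [ 0.004  0.005 -1.   ] F [ 0.56  0.39 -0.33] w 0.0116 j [ 55.3  15.4 -22.4   0.1 -51.9  14.9]
shift [ 0.005  2.178 -1.108] turn [-0.545 -0.005  0.007]
```

Call:
{"fn": "send_rows", "kwargs": {"plan": [[[0, 0.12, -0.06], [0, 0, 0]], [[0, 0.3, -0.15], [0, 0, 0]], [[0, 0.5, -0.25], [0, 0, 0]], [[0, 0.7, -0.35], [0, 0, 0]], [[0, 0.85, -0.43], [0, 0, 0]]]}}

```text
time_s: 4.9
tcp_pos: [0.4754, 0.1802, 0.1343]
eef_rot: [-105.8, 89.8, 54.3]
contact_force: [-0.1, -0.4, -1.2]
gripper_width: 0.0117
```

Call:
{"fn": "send_rows", "kwargs": {"plan": [[[0, 0.2, -0.1], [-0.1, 0, 0]], [[0, 0.4, -0.2], [-0.2, 0, 0]], [[0, 0.6, -0.3], [-0.3, 0, 0]], [[0, 0.75, -0.38], [-0.4, 0, 0]], [[0, 0.85, -0.42], [-0.5, 0, 0]]]}}

```text
time_s: 5.4
tcp_pos: [0.4901, 0.0362, 0.1326]
eef_rot: [-90.9, 89.9, 91.8]
contact_force: [-0.2, -0.4, -1.1]
gripper_width: 0.0114
```

```bash
python3 - <<'E'
from h import *
go([.5046,-.0387,.134],184.7)
E
```

```text
t 5.4 tcp [0.4901 0.0362 0.1326] heading -177.31 toolx [-0.     0.002 -1.   ] F [-0.22 -0.37 -1.15] w 0.0114 j [ 27.1   9.5 -30.8  -0.2 -49.6  65.7]
shift [-0.01   0.503 -0.073] turn [-0.045 -0.     0.003]
```

Call:
{"fn": "send_rows", "kwargs": {"plan": [[[0, 0.15, -0.02], [-0.02, 0, 0]], [[-0.01, 0.3, -0.04], [-0.04, 0, 0]], [[-0.01, 0.42, -0.06], [-0.045, 0, 0]], [[-0.01, 0.5, -0.073], [-0.045, 0, 0]], [[-0.01, 0.5, -0.073], [-0.045, 0, 0]]]}}

```text
time_s: 5.9
tcp_pos: [0.5038, -0.0398, 0.133]
eef_rot: [-49.8, 89.9, 134.8]
contact_force: [-0.6, -0.4, -1.2]
gripper_width: 0.0117
```

```bash
python3 - <<'E'
from h import *
t=r.get_state()["tcp_pos"]
c,b=pan(t[2]+.0127,t[:2]+.1*np.array([.997,.08]))
u=np.array([np.cos(np.radians(4.7)),np.sin(np.radians(4.7))]);n=np.array([-u[1],u[0]]);lip=np.array([.691,-.0234])
print("from lip along,across mm",(c-lip)@u*1e3,(c-lip)@n*1e3)
s=r.capture("scene")
cv2.imwrite("pics/prelip.png",np.hstack([cv2.resize(b["color"][80:230,290:440,::-1],(400,400),interpolation=2),cv2.resize(s["color"][150:300,180:330,::-1],(400,400),interpolation=2)]))
go([.5046,-.0387,.134],184.7)
E
```

```text
pan [ 0.6035 -0.0323] n 66 rim z 0.1426 tilt deg [-1.6  0. ] dist 0.0998 heading 3.9
from lip along,across mm -87.94601851361753 -1.6671513359148329
t 6.0 tcp [ 0.504  -0.0385  0.1334] heading -175.34 toolx [-0.001  0.002 -1.   ] F [ 0.78  0.62 -1.08] w 0.0118 j [ 17.8  10.8 -29.   -0.2 -50.2  76.9]
shift [-0.004  0.002 -0.004] turn [-0.001  0.001  0.003]
```

View pics/prelip.png

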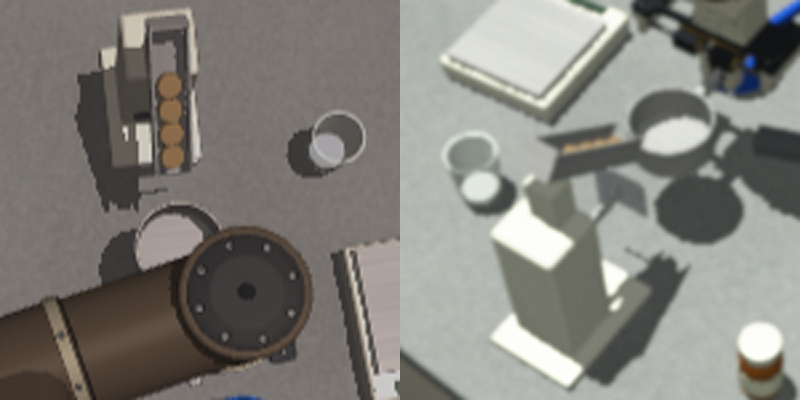

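The top view shows the pan in line with the chute: rim at crop (178,235), chute end at (172,170). The scene view shows it under and in front of the chute end, with the grey push plate at (620,195) just ahead of it. Next comes the approach.

Call:
{"fn": "send_rows", "kwargs": {"plan": [[[0, 0, -0.05], [0, 0, 0]], [[0, -0.005, -0.11], [0, 0, 0]], [[0, -0.01, -0.17], [0, 0, 0]], [[0, -0.01, -0.22], [0, 0, 0]], [[0, -0.01, -0.25], [0, 0, 0]]]}}

```text
time_s: 6.5
tcp_pos: [0.5423, -0.0336, 0.1331]
eef_rot: [-65.0, 89.9, 119.7]
contact_force: [0.5, -0.1, -1.4]
gripper_width: 0.0117
```

Call:
{"fn": "send_rows", "kwargs": {"plan": [[[0, 0, -0.01], [0, 0, 0]], [[0, 0, -0.02], [0, 0, 0]], [[0, 0, -0.03], [0, 0, 0]], [[0, 0, -0.04], [0, 0, 0]], [[0, 0, -0.05], [0, 0, 0]]]}}

```text
time_s: 7.0
tcp_pos: [0.549, -0.0331, 0.1329]
eef_rot: [-41.8, 89.8, 142.9]
contact_force: [-2.9, 0.4, -0.7]
gripper_width: 0.012
```

```bash
python3 - <<'E'
from h import *
go([.5046,-.0387,.134],184.7)
E
```

```text
t 7.0 tcp [ 0.549  -0.0331  0.1329] heading -175.33 toolx [-0.003  0.002 -1.   ] F [-2.89  0.41 -0.73] w 0.012 j [ 16.9  14.8 -23.6  -0.2 -51.7  77.9]
shift [-0.006  0.013  0.298] turn [-0.001  0.003  0.003]
```

Call:
{"fn": "send_rows", "kwargs": {"plan": [[[0, 0, -0.02], [0, 0, 0]], [[0, 0, -0.04], [0, 0, 0]], [[0, 0, -0.06], [0, 0, 0]], [[0, 0, -0.08], [0, 0, 0]], [[0, 0, -0.1], [0, 0, 0]]]}}

```text
time_s: 7.5
tcp_pos: [0.5638, -0.032, 0.1327]
eef_rot: [-32.5, 89.8, 152.1]
contact_force: [-4.4, -0.2, -1.6]
gripper_width: 0.0116
```

Call:
{"fn": "send_rows", "kwargs": {"plan": [[[0, 0, -0.005], [0, 0, 0]], [[0, 0, -0.01], [0, 0, 0]], [[0, 0, -0.013], [0, 0, 0]], [[0, 0, -0.017], [0, 0, 0]], [[0, 0, -0.02], [0, 0, 0]]]}}

```text
time_s: 8.0
tcp_pos: [0.5667, -0.0318, 0.1327]
eef_rot: [-32.0, 89.8, 152.7]
contact_force: [-5.5, -0.7, -0.8]
gripper_width: 0.0118
```

Call:
{"fn": "send_rows", "kwargs": {"plan": [[[0, 0, -0.003], [0, 0, 0]], [[0, 0, -0.006], [0, 0, 0]], [[0, 0, -0.009], [0, 0, 0]], [[0, 0, -0.011], [0, 0, 0]], [[0, 0, -0.013], [0, 0, 0]]]}}

```text
time_s: 8.5
tcp_pos: [0.5684, -0.0317, 0.1325]
eef_rot: [-26.7, 89.7, 157.9]
contact_force: [-4.3, 0.8, -2.4]
gripper_width: 0.0116
```

```bash
python3 - <<'E'
from h import *
go([.5046,-.0387,.134],184.7)
E
```

```text
t 8.5 tcp [ 0.5684 -0.0317  0.1325] heading -175.35 toolx [-0.004  0.002 -1.   ] F [-4.33  0.76 -2.42] w 0.0116 j [ 16.4  16.5 -21.2  -0.2 -52.5  78.4]
shift [-0.009  0.012  0.428] turn [-0.001  0.005  0.003]
```

Call:
{"fn": "send_rows", "kwargs": {"plan": [[[0, 0, -0.003], [0, 0, 0]], [[0, 0, -0.006], [0, 0, 0]], [[0, 0, -0.008], [0, 0, 0]], [[0, 0, -0.01], [0, 0, 0]], [[0, 0, -0.01], [0, 0, 0]]]}}

```text
time_s: 9.0
tcp_pos: [0.5699, -0.0315, 0.1324]
eef_rot: [-26.3, 89.7, 158.3]
contact_force: [-4.9, -0.4, -1.9]
gripper_width: 0.0114
```

Call:
{"fn": "send_rows", "kwargs": {"plan": [[[0, 0, -0.003], [0, 0, 0]], [[0, 0, -0.005], [0, 0, 0]], [[0, 0, -0.007], [0, 0, 0]], [[0, 0, -0.009], [0, 0, 0]], [[0, 0, -0.009], [0, 0, 0]]]}}

```text
time_s: 9.5
tcp_pos: [0.5705, -0.0316, 0.1322]
eef_rot: [-20.1, 89.7, 164.5]
contact_force: [-7.3, 0.1, -2.1]
gripper_width: 0.0115
```

Call:
{"fn": "send_rows", "kwargs": {"plan": [[[0, 0, -0.005], [0, 0, 0]], [[0, 0, -0.007], [0, 0, 0]], [[0, 0, -0.007], [0, 0, 0]], [[0, 0, -0.008], [0, 0, 0]], [[0, 0, -0.008], [0, 0, 0]]]}}

```text
time_s: 10.0
tcp_pos: [0.5706, -0.0317, 0.1319]
eef_rot: [-14.5, 89.6, 170.1]
contact_force: [-8.9, 0.0, -1.1]
gripper_width: 0.0115
```

```bash
python3 - <<'E'
from h import *
go([.5046,-.0387,.134],184.7)
s=r.capture("scene");b=r.capture("top")
cv2.imwrite("pics/stop.png",np.hstack([cv2.resize(b["color"][80:230,290:440,::-1],(400,400),interpolation=2),cv2.resize(s["color"][190:270,200:280,::-1],(400,400),interpolation=2)]))
E
```

```text
t 10.0 tcp [ 0.5706 -0.0317  0.1319] heading -175.38 toolx [-0.008  0.001 -1.   ] F [-8.88  0.03 -1.05] w 0.0115 j [ 16.3  16.9 -20.7  -0.2 -52.8  78.5]
shift [-0.011  0.011  0.443] turn [-0.002  0.01   0.002]
```

View pics/stop.png

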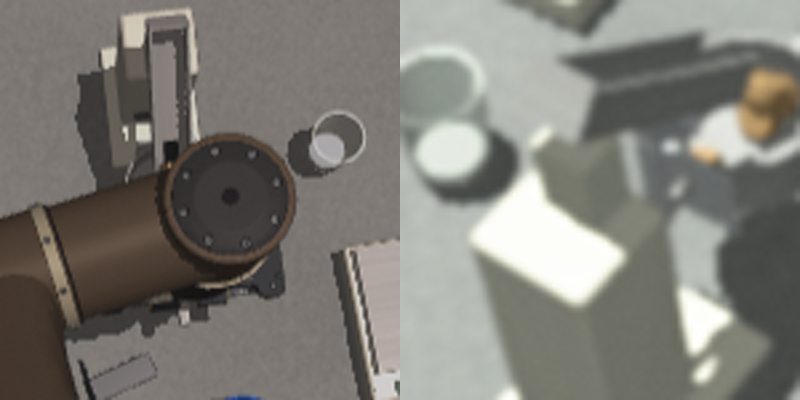

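At the stop (8.9 N, no further travel), the visible chute is empty and tan tablets show in the pan at crop (765,105). I'll hold half a second more, then back off.

Call:
{"fn": "send_rows", "kwargs": {"plan": [[[0, 0, -0.006], [0, 0, 0]], [[0, 0, -0.006], [0, 0, 0]], [[0, 0, -0.006], [0, 0, 0]], [[0, 0, -0.006], [0, 0, 0]], [[0, 0, -0.006], [0, 0, 0]]]}}

```text
time_s: 10.6
tcp_pos: [0.5706, -0.0317, 0.1317]
eef_rot: [-12.0, 89.5, 172.7]
contact_force: [-9.2, 0.0, 0.8]
gripper_width: 0.0115
```

```bash
python3 - <<'E'
from h import *
go([.5046,-.0387,.136],184.7)
s=r.capture("scene")
cv2.imwrite("pics/stop2.png",cv2.resize(s["color"][190:240,235:310,::-1],(750,500),interpolation=2))
E
```

```text
t 10.6 tcp [ 0.5706 -0.0317  0.1317] heading -175.38 toolx [-0.009  0.001 -1.   ] F [-9.24  0.03  0.83] w 0.0115 j [ 16.3  16.9 -20.7  -0.3 -52.9  78.5]
shift [-0.025  0.011  0.443] turn [-0.002  0.012  0.002]
```

View pics/stop2.png

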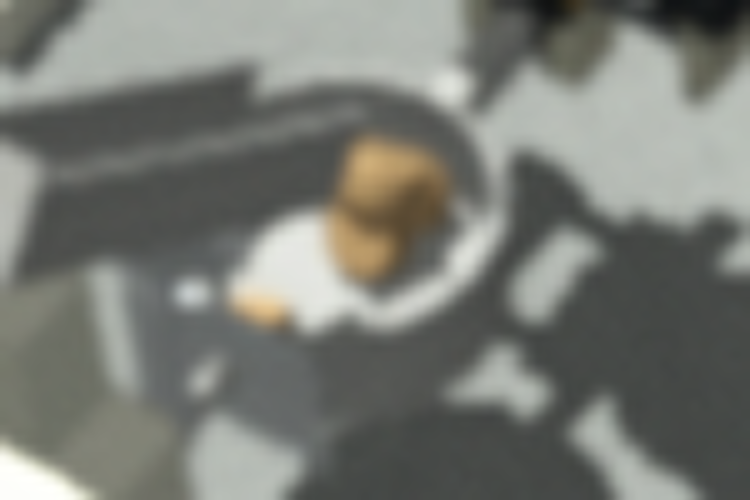

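Three tablets lie piled at crop (390,205) and one near the far wall at (260,305). All are inside the rim and the chute is empty. Now I back off.

Call:
{"fn": "send_rows", "kwargs": {"plan": [[[0, 0, 0.04], [0, 0, 0]], [[-0.01, 0, 0.12], [0, 0.005, 0]], [[-0.02, 0, 0.22], [0, 0.01, 0]], [[-0.025, 0, 0.33], [0, 0.012, 0]], [[-0.025, 0, 0.43], [0, 0.012, 0]]]}}

```text
time_s: 11.15
tcp_pos: [0.5066, -0.0367, 0.1369]
eef_rot: [-150.7, 89.7, 33.9]
contact_force: [0.4, 0.9, -1.6]
gripper_width: 0.0117
```

```bash
python3 - <<'E'
from h import *
# scale target: pan heading 0 -> tool heading 180
c=np.array([.545,-.331]);psi=-15
u=np.array([np.cos(np.radians(psi)),np.sin(np.radians(psi))]);tcp=c-.1*u;print(tcp)
go([*tcp,.15],180+psi)
t=r.get_state()["tcp_pos"]
pan(t[2]+.0127,t[:2]+.1*np.array([.997,.08]))
E
```

```text
[ 0.44840742 -0.3051181 ]
t 11.15 tcp [ 0.5066 -0.0367  0.1369] heading -175.36 toolx [ 0.004  0.003 -1.   ] F [ 0.36  0.93 -1.6 ] w 0.0117 j [ 18.   10.6 -28.8  -0.1 -50.4  76.7]
shift [-0.093  1.752  0.531] turn [ 0.436 -0.005  0.004]
pan [ 0.6059 -0.0289] n 68 rim z 0.1473 tilt deg [-0.1  0.5] dist 0.1021 heading 4.6
```

Call:
{"fn": "send_rows", "kwargs": {"plan": [[[-0.01, 0.08, 0.03], [0, 0, 0]], [[-0.02, 0.24, 0.08], [0, 0, 0]], [[-0.04, 0.42, 0.13], [0, 0, 0]], [[-0.06, 0.6, 0.18], [0, 0, 0]], [[-0.09, 0.76, 0.23], [0, 0, 0]]]}}

```text
time_s: 11.7
tcp_pos: [0.4792, -0.1551, 0.1505]
eef_rot: [-154.9, 89.7, 29.7]
contact_force: [-0.3, -0.1, -1.8]
gripper_width: 0.0117
```

Call:
{"fn": "send_rows", "kwargs": {"plan": [[[0, 0.17, 0.05], [0.08, 0, 0]], [[0, 0.34, 0.1], [0.16, 0, 0]], [[0, 0.5, 0.15], [0.25, 0, 0]], [[0, 0.64, 0.19], [0.34, 0, 0]], [[0, 0.74, 0.22], [0.43, 0, 0]]]}}

```text
time_s: 12.2
tcp_pos: [0.4555, -0.2705, 0.1507]
eef_rot: [-150.9, 89.6, 14.1]
contact_force: [0.1, 0.5, -1.7]
gripper_width: 0.0114
```

```bash
python3 - <<'E'
from h import *
go([.4484,-.3051,.12],165)
E
```

```text
t 12.2 tcp [ 0.4555 -0.2705  0.1507] heading 165.06 toolx [ 0.007  0.002 -1.   ] F [ 0.07  0.54 -1.67] w 0.0114 j [ -9.6  11.6 -25.2  -0.2 -52.8  84.8]
shift [ 0.204  0.236 -0.013] turn [ 0.001 -0.008  0.004]
```

Call:
{"fn": "send_rows", "kwargs": {"plan": [[[0.04, 0.05, 0], [0, 0, 0]], [[0.1, 0.12, 0], [0, 0, 0]], [[0.16, 0.18, -0.01], [0, 0, 0]], [[0.2, 0.23, -0.01], [0, -0.008, 0]], [[0.2, 0.236, -0.01], [0, -0.008, 0]]]}}

```text
time_s: 12.7
tcp_pos: [0.4473, -0.3053, 0.1191]
eef_rot: [-52.6, 89.7, 112.5]
contact_force: [0.1, -0.2, -2.3]
gripper_width: 0.0118
```

```bash
python3 - <<'E'
from h import *
t=r.get_state()["tcp_pos"]
c,b=pan(t[2]+.0127,t[:2]+.1*np.array([.966,-.259]))
go([.4484,-.3051,.0835],165)
s=r.capture("scene");np.save("scene2.npy",cloud(s))
cv2.imwrite("pics/scale.png",np.hstack([cv2.resize(b["color"][150:250,390:490,::-1],(400,400),interpolation=2),cv2.resize(s["color"][110:210,180:280,::-1],(400,400),interpolation=2)]))
E
```

```text
pan [ 0.5438 -0.3315] n 52 rim z 0.1286 tilt deg [-3.3  1.8] dist 0.0996 heading -15.3
t 12.75 tcp [ 0.4477 -0.3052  0.1197] heading 165.06 toolx [-0.001  0.004 -1.   ] F [ 0.76 -0.54 -1.21] w 0.0115 j [-13.7  15.  -25.4  -0.3 -49.7  88.9]
shift [ 0.242 -0.001 -0.005] turn [0.001 0.002 0.004]
```

View pics/scale.png

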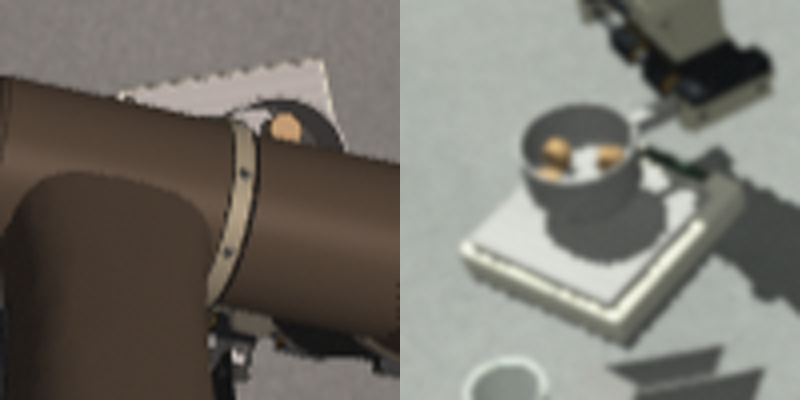

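The pan hangs over the platform about 4 mm short in x, with tablets inside at (555,150) and (610,155). Now I lower it.

Call:
{"fn": "send_rows", "kwargs": {"plan": [[[0.06, 0, -0.01], [0, 0, 0]], [[0.12, 0, -0.02], [0, 0, 0]], [[0.17, 0, -0.02], [0, 0, 0]], [[0.2, 0, -0.02], [0, 0, 0]], [[0.225, 0, -0.02], [0, 0.002, 0.002]]]}}

```text
time_s: 13.3
tcp_pos: [0.4508, -0.3056, 0.0858]
eef_rot: [-98.0, 89.9, 67.0]
contact_force: [-0.2, 0.2, -0.9]
gripper_width: 0.0116
```

Call:
{"fn": "send_rows", "kwargs": {"plan": [[[0.003, 0, 0], [0, 0, 0]], [[0.006, 0, 0], [0, 0, 0]], [[0.009, 0, 0], [0, 0, 0]], [[0.012, 0, 0], [0, 0, 0]], [[0.012, 0, 0], [0, 0, 0]]]}}

```text
time_s: 13.8
tcp_pos: [0.4509, -0.3056, 0.0842]
eef_rot: [-109.8, 89.9, 55.3]
contact_force: [-0.0, 0.4, -1.9]
gripper_width: 0.0116
```

```bash
python3 - <<'E'
from h import *
go([.4484,-.3051,.0835],165)
E
```

```text
t 13.8 tcp [ 0.4509 -0.3056  0.0842] heading 165.08 toolx [ 0.001  0.002 -1.   ] F [-0.01  0.44 -1.9 ] w 0.0116 j [-13.6  17.7 -27.4  -0.1 -44.9  88.8]
shift [0.005 0.001 0.017] turn [ 0.002 -0.001  0.002]
```

Not yet in contact, so I lower a little more.

Call:
{"fn": "send_rows", "kwargs": {"plan": [[[0.003, 0, 0], [0, 0, 0]], [[0.006, 0, 0], [0, 0, 0]], [[0.009, 0, 0], [0, 0, 0]], [[0.01, 0, 0], [0, 0, 0]], [[0.01, 0, 0], [0, 0, 0]]]}}

```text
time_s: 14.3
tcp_pos: [0.4508, -0.3057, 0.0832]
eef_rot: [-112.8, 89.9, 52.3]
contact_force: [-3.8, 1.8, 5.0]
gripper_width: 0.0118
```

Call:
{"fn": "send_rows", "kwargs": {"plan": [[[-0.002, 0, 0], [0, 0, 0]], [[-0.002, 0, 0], [0, 0, 0]], [[-0.002, 0, 0], [0, 0, 0]], [[-0.002, 0, 0], [0, 0, 0]], [[-0.002, 0, 0], [0, 0, 0]]], "jaw": 0}}

```text
time_s: 14.8
tcp_pos: [0.4508, -0.3057, 0.0834]
eef_rot: [-112.7, 89.9, 52.4]
contact_force: [-0.7, -0.4, 0.4]
gripper_width: 0.0425
```

Call:
{"fn": "send_rows", "kwargs": {"plan": [[[-0.1, 0, 0], [0, 0, 0]], [[-0.25, 0, 0], [0, 0, 0]], [[-0.45, 0, 0], [0, 0, 0]], [[-0.7, 0, 0], [0, 0, 0]], [[-0.9, 0, 0], [0, 0, 0]]]}}

```text
time_s: 15.3
tcp_pos: [0.4509, -0.3061, 0.2204]
eef_rot: [-144.2, 89.9, 20.9]
contact_force: [0.6, -0.4, -0.1]
gripper_width: 0.0437
```

Call:
{"fn": "send_rows", "kwargs": {"plan": [[[0, -0.2, 0], [0, 0, 0]], [[0, -0.4, 0], [0, 0, 0]], [[0, -0.6, 0], [0, 0, 0]], [[0, -0.8, 0], [0, 0, 0]], [[0, -0.95, 0], [0, 0, 0]]]}}

```text
time_s: 15.8
tcp_pos: [0.4878, -0.1669, 0.2207]
eef_rot: [-143.9, 89.8, 21.2]
contact_force: [-0.2, -0.5, 0.0]
gripper_width: 0.0441
```

Call:
{"fn": "send_rows", "kwargs": {"plan": [[[0, -0.2, 0], [0, 0, 0]], [[0, -0.4, 0], [0, 0, 0]], [[0, -0.6, 0], [0, 0, 0]], [[0, -0.8, 0], [0, 0, 0]], [[0, -0.95, 0], [0, 0, 0]]]}}

```text
time_s: 16.3
tcp_pos: [0.5246, -0.0275, 0.221]
eef_rot: [-142.2, 89.8, 23.0]
contact_force: [0.8, -0.4, -0.0]
gripper_width: 0.0437
```

```bash
python3 - <<'E'
from h import *
c,b=pan(.096,np.array([.547,-.331]))
p=cloud(b).reshape(-1,3);q=p[(np.abs(p[:,0]-.547)<.1)&(np.abs(p[:,1]+.331)<.11)&(p[:,2]>.0425)&(p[:,2]<.05)]
print(cv2.minAreaRect((q[:,:2]*1000).astype(np.float32)))
W=cloud(b)
for t in["pill_bottle","specimen_cup","slide_box"]:
    for d in r.find_in(b,t)[:1]:
        u,v=map(int,np.round(d["uv"]));print(t,round(d["score"],2),u,v,W[v,u].round(3))
s=r.capture("scene")
cv2.imwrite("pics/end.png",np.hstack([cv2.resize(b["color"][150:250,390:490,::-1],(400,400),interpolation=2),cv2.resize(s["color"][110:210,180:280,::-1],(400,400),interpolation=2)]))
print(r.get_state()["contact_force"],r.get_state()["time_s"])
E
```

```text
pan [ 0.5473 -0.3312] n 149 rim z 0.0935 tilt deg [0.9 0.2] dist 0.3063 heading -85.9
((547.873291015625, -330.21563720703125), (149.48312377929688, 150.7711639404297), 8.058560371398926)
pill_bottle 0.49 280 139 [0.725 0.195 0.082]
specimen_cup 0.65 417 136 [ 0.741 -0.246  0.001]
slide_box 0.6 337 224 [0.46  0.026 0.026]
[-0.2719541   0.31100873 -0.0317652 ] 16.55
```

View pics/end.png

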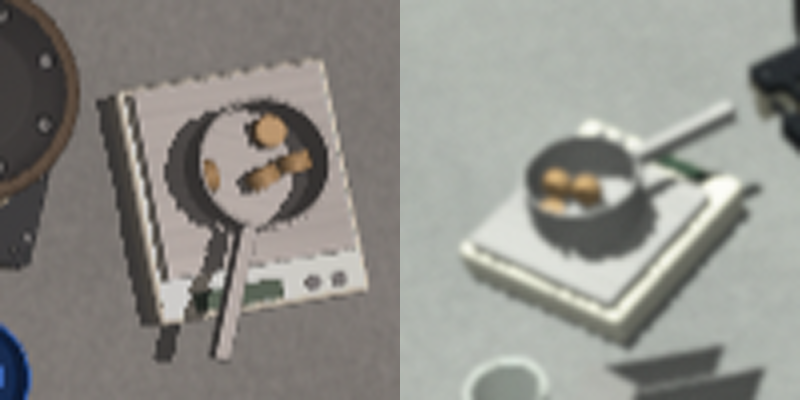

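All four tablets are inside the pan, at crop (270,130), (262,178), (297,160) and (210,175). The pan stands about 1 mm from the platform centre and the arm is clear, so I hand in.

```bash
python3 -c "
from plant import r
print(r.close_job())"
```

```text
the job is handed in; nothing more can be done
None
```

I gripped the steel pan by its handle, held it level under the chute lip and eased it against the plate to its stop. After all four tablets had slid in, I set the pan on the scale, let go and handed the job in at about 16.6 s. No verdict is reported.

**At the stop:** the plate stopped moving while the force read about 9 N. That is the bottom of the 9–12 N "surely at the stop" range and well under the 25 N limit. The visible part of the chute was empty.

**Last checks:**
- **Pan position:** its centre is about 1 mm from the platform centre and it looks upright. The fitted tilt was about 1°, within the noise of the fit.
- **Rim height:** it read 93.5 mm against the 96 mm expected. The camera's rim readings also came out 1–3 mm low in earlier fits.
- **Tablets:** all four are visible inside the pan, at least two of them standing on edge. I did not measure each one's distance from the pan centre; by the pan's size it cannot exceed 45 mm.
- **Other things on the counter:** the bottle, cup and slide box are within about 7 mm of where they were first measured, which is within the detector's error.
- **Robot:** the gripper is clear and the contact force is about zero.

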